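# Set the green filter on the gem light box

## Robot

A 7-joint arm with a two-finger parallel gripper is mounted at the origin on the work surface. World frame = base frame: x ahead of the robot, y to its left, z up, the work surface at z = 0. Lengths are in mm, angles in rad, forces in N, time in s.
With the tool pointing down it reaches from about 400 to 875 mm from the base axis. Payload 4.4 kg.
Tool frame: the origin (TCP) lies where the fingers leave the gripper's body, on its centre line; the fingertips stand 73 mm ahead of it and the grasp point (between the pads) lies 54 mm ahead of it; z points along the fingers, y is the line along which they close (so a half turn about z gives the same grasp; the last joint's range is limited). The gripper opens to 85 mm and grips with 20 to 120 N. Pads are 22 mm wide; open, the fingers measure 114 mm over their backs; the gripper's body (76 mm by 85 mm) begins 54 mm behind the grasp point. The pads swing forward as they close: fully open they stand 13 mm farther back than shut.
Start: joints at [-1.374, 0.628, 0.038, 1.517, -0.027, 0.996, -0.02], TCP at [168.838, 627.703, 303.913] pointing down, gripper open.
Joint ranges: [-3.06, 3.06], [-0.37, 2.12], [-1.25, 1.32], [0.18, 2.47], [-1.1, 4.24], [0.23, 1.98], [-2.94, 2.94]. Speed limits (rad/s): [2.57, 2.57, 3.14, 3.14, 3.14, 3.14, 3.14].

## Interface

Orientations are given as [roll, pitch, yaw] about the fixed x, y, z axes, in that order (R = Rz(yaw) Ry(pitch) Rx(roll)).
In Python, from cell import ctrl gives the robot as it stands.
- The arm moves only by the tool send_rows, never from a script. Its argument "rows" is a list that holds one entry, the list of rows, each a list of 6 numbers: the shift along the tool's x, y, z in cm, then the turn, a rotation vector about the tool's x, y, z in rad. In form: [[[tx, ty, tz, wx, wy, wz], ...]]. A call has 1 to 10 rows; each row is the pose to reach, as a shift and turn from the pose commanded when the call began, along the tool's axes at that moment; what a row does not reach only later rows make up. A row lasts 1/10 s, in which the tool goes at most 50 mm and 8.59 degrees, less where a joint would pass 70% of its speed; a pose out of reach is approached as far as the arm can. A call with a gripper value outside its range is refused whole. "grip" is the closure in counts, from 0 (fully open) to 255 (shut), set as the call begins (left out, the last holds). The fingers move at their own pace and stop on an object; the grip force is fixed at half the most. Time passes only in rows, so rows that repeat a pose let the fingers close. It gives the time, the measured TCP pose, the force, the opening and the grip force at its end, in the units of the state.
- ctrl.read_state(): the state, without advancing time (a new reading comes with each control period).
- ctrl.get_image(name): name is "scene" or "top"; returns a dict with "pixels" (420x560x3 uint8, red, green, blue), "fx", "fy", "cx", "cy" (pixels), "extrinsics" (4x4, takes a point from camera to world coordinates). Camera axes: x right, y up, looking along -z (the intrinsics and any distortion apply to the point x, -y, -z); pixel columns grow to the right and rows downward; lengths in mm; the calibration is good to about 2 mm. A picture is of the moment at which its call begins. There is no depth.
- ctrl.finish_job(): hands the job in; it is judged then, once.
The state is a dict: "clock": time; "qpos": joint angles; "qd": joint speeds; "tau": joint torques, N m; "eef_pos": TCP position; "tool_rot": TCP orientation; "force": force on the tool from outside, world axes, zero at the start; "torque": the same for the moment, N m; "width": finger opening in mm; "gripper_force": force on a finger pad.
Only numpy, scipy, OpenCV 4.12 (cv2) and the standard library are available. Lean on these libraries where they do the work, as an engineer would, in place of code of your own. Each camera call takes 0.05 s, during which the arm holds its last target. There are 200 camera calls.

## Task

Slide the filter plate of the gem light box by its red tab until it clicks into the stop where the green filter lies under the port. Then set the brass stand with the red stone gently upright on the black bridge, centred over the port, and let go. Leave the blue-stone stand, the bowl and the tumbler as they are.

Things in the scene. Friction and masses are not known exactly. Their poses are not given: they have to be found in the camera images.
- light_box: Grey gem light box, fixed to the bench, 130 (x) x 330 (y) x 60 mm high; origin under its centre. On its top a steel filter plate runs along the box's y between two aluminium rails (tops 66 mm above the bench). A black bridge, 76 (x) x 60 (y) mm, its flat top 74 mm above the bench, crosses the plate at the box's centre; the plate passes under it.
- port (a point): Centre of the port, a round 26 mm hole through the bridge, at the level of the bridge's top; axes as the light box's. Through it one sees the field of the plate that is in use.
- filter_plate (a joint): Position of the filter plate along the light box's +y, m. Four stops: 0 blank steel under the port (shut), 0.032 amber, 0.064 green, 0.096 open window; ends 3 mm beyond. It starts at or between blank and amber. 5 to 6 N moves it out of a stop; between stops it slides with 1 N friction and stays where left; a sprung ball draws it home from within 4 mm of a stop.
- green_filter (a point): Centre of the green filter's top face in the plate, a 26 mm square of green glass about 64 mm above the bench. From the tab towards the box's -y the plate carries four fields 32 mm apart: blank steel, amber, green, open window. In its stop the green filter lies centred under the port, 116 mm from the tab's centre.
- tab_top (a point): Centre of the top face of the plate's upright red plastic tab, 14 (box x) x 18 (box y) mm and 42 mm high, its top about 107 mm above the bench. The tab stands 52 mm plus the joint value from the port's centre towards the box's +y and moves with the plate; axes as the box's.
- red_stand: Loose brass stand with a red stone, 150 g, upright: round foot 50 mm across and 6 mm thick, above it a column 28 mm across from 9 to 42 mm height, and the stone up to 54 mm. Origin at the centre of its underside, z up. Grip it by the column. It stands anywhere among the places that it shares with the blue stand and the bowl.
- blue_stand: The same stand with a blue stone: leave alone. Origin at the centre of its underside.
- bowl: Terracotta bowl, 90 mm across, 45 mm high: leave alone. Origin under its centre.
- tumbler: Glass tumbler, 72 mm across, 90 mm high: leave alone. Origin under its centre.

How it is judged (in metres and radians):
On the way, in this order (a step that is already met when the one before it is completed fails the run):
1. the filter plate sits in the green stop (within 3 mm) (value of joint filter_plate between 0.061 and 0.067 m), for 0.3 s.
2. the red-stone stand stands upright over the port (horizontal distance between red_stand and port below 0.01 m and z of red_stand in the frame of port between -0.003 and 0.003 m and angle between red_stand's own z axis and vertical below 0.1 rad), for 0.2 s.
At the end, for the whole second after the job is handed in: The filter plate rests in the green stop (0.064 m, within 3 mm) and the red-stone stand stands at rest and upright (within 0.1 rad) on the bridge, its centre within 10 mm of the port's centre (all of step 1 and all of step 2 and linear speed of red_stand below 0.02 m/s and velocity of joint filter_plate between -0.01 and 0.01 m/s); the robot touches nothing.
It fails at once if the red-stone stand is set down or pressed on the light box with more than 60 N (contact force between red_stand and light_box above 60 N).
It fails at once if the red-stone stand is dropped onto the port (from more than about 10 mm) or slammed down: faster than 0.45 m/s within 20 mm above the bridge (horizontal distance between red_stand and port below 0.03 m and z of red_stand in the frame of port between -0.01 and 0.02 m and linear speed of red_stand above 0.45 m/s).
It fails at once if the blue-stone stand is moved more than 30 mm or tipped (distance of blue_stand from where it was at the start of the episode above 0.03 m or angle between blue_stand's own z axis and vertical above 0.4 rad).
It fails at once if the bowl is moved more than 30 mm or tipped (distance of bowl from where it was at the start of the episode above 0.03 m or angle between bowl's own z axis and vertical above 0.4 rad).
It fails at once if the tumbler is moved more than 30 mm or tipped (distance of tumbler from where it was at the start of the episode above 0.03 m or angle between tumbler's own z axis and vertical above 0.4 rad).
It also fails if it takes over 48 s, if anything falls off the work surface, if the arm or the gripper's body presses on something with over 40 N, if the wrist force passes 120 N, or if a joint passes its speed limit or range.

## Working session

There is one attempt and no reset: what is moved stays moved. The work goes in short steps, Python scripts to look and compute and a tool call to move; the robot and the scene stay as the last step left them, time stands still between calls to the robot, and variables do not carry over. Pictures are saved under pics/ and viewed, at most 10 in all, crops included, and the job is handed in when it is done.

Besides the shell and the picture viewer there is one more tool, called after ">>>" as name(argument=value, ...), one argument or row to a line, values as JSON. send_rows: Moves the arm, as the interface text tells. Its arguments: {"type":"object","properties":{"rows":{"type":"array","items":{"type":"array","items":{"type":"array","items":{"type":"number"}}}},"grip":{"type":"number"}},"required":["rows"]}

```bash
mkdir -p pics; cat > h.py <<'E'
import numpy as np,cv2,sys
sys.path.insert(0,'.')
from cell import ctrl
def save(im,f): cv2.imwrite(f,im['pixels'][:,:,::-1])
def ray(im,u,v,z):
    E=np.array(im['extrinsics']);d=E[:3,:3]@np.array([(u-im['cx'])/im['fx'],-(v-im['cy'])/im['fy'],-1]);o=E[:3,3]
    return o+d*(z-o[2])/d[2]
def proj(im,p):
    E=np.array(im['extrinsics']);c=E[:3,:3].T@(np.array(p)-E[:3,3]);return im['cx']+im['fx']*c[0]/-c[2],im['cy']-im['fy']*c[1]/-c[2]
E
python3 - <<'E'
from h import *
for n in('top','scene'):
    im=ctrl.get_image(n);save(im,f'pics/{n}0.png');print(n,{k:v for k,v in im.items() if k!='pixels'})
    np.save(f'{n}0.npy',im,allow_pickle=True)
print(ctrl.read_state())
E
```

```text
top {'fx': 487.4096892536154, 'fy': 487.4096892536154, 'cx': 280.97944162983885, 'cy': 213.5146196400967, 'extrinsics': array([[-1.47875671e-01,  9.65332795e-01, -2.15093888e-01,
         3.62858794e+02],
       [-9.88999155e-01, -1.45141744e-01,  2.85402279e-02,
         8.11311933e+00],
       [-3.66828403e-03,  2.16948079e-01,  9.76176252e-01,
         1.12093459e+03],
       [ 0.00000000e+00,  0.00000000e+00,  0.00000000e+00,
         1.00000000e+00]])}
scene {'fx': 462.39336751339505, 'fy': 462.39336751339505, 'cx': 280.8608334030642, 'cy': 210.39683397397962, 'extrinsics': array([[-9.64432655e-02, -5.96311678e-01,  7.96938566e-01,
         1.56630802e+03],
       [ 9.95133143e-01, -4.15047494e-02,  8.93721626e-02,
         1.03282263e+02],
       [-2.02169288e-02,  8.01679324e-01,  5.97412368e-01,
         8.11980920e+02],
       [ 0.00000000e+00,  0.00000000e+00,  0.00000000e+00,
         1.00000000e+00]])}
{'clock': 0.1, 'qpos': array([-1.37380154,  0.62926416,  0.03844018,  1.51823763, -0.02696353,
        0.99630018, -0.01998617]), 'qd': array([-0.0001489 , -0.00173948, -0.00167605, -0.00164813, -0.00023027,
       -0.0006843 , -0.00021102]), 'tau': array([ 3.36763740e-03, -5.64534688e+01,  1.22995690e+00, -1.93974298e+01,
        1.10816042e-02,  5.46569630e-03,  2.81954249e-05]), 'eef_pos': array([168.72208352, 627.28365345, 303.0837591 ]), 'tool_rot': array([-3.13990177e+00,  4.47808644e-05,  2.87883597e+00]), 'force': array([ 0.66362625, -1.10277719,  0.51674278]), 'torque': array([ 0.01090538, -0.01290575,  0.01268823]), 'gripper_force': 0.0, 'width': 85.62409999795659}
```

View pics/top0.png

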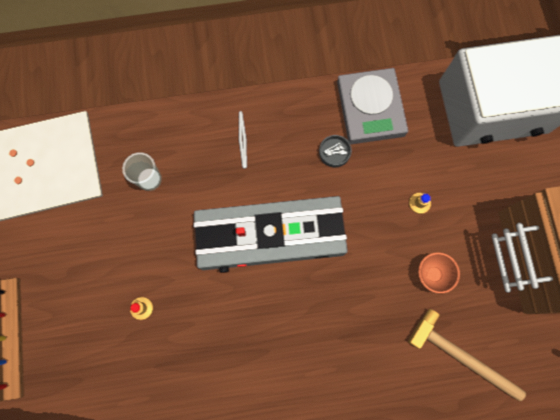

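View pics/scene0.png

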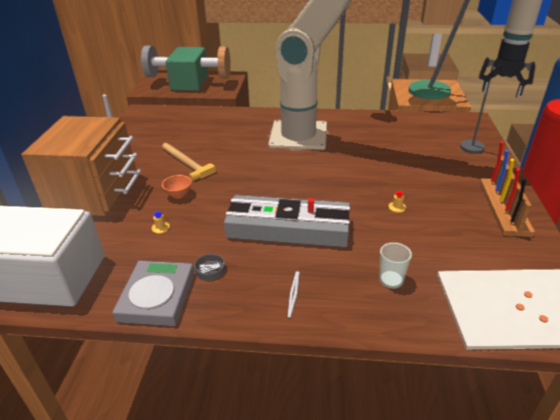

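The top view shows the box centred near (270,231), its tab at (241,232) towards world +y, the red stand at (141,308), the blue stand at (421,203) and the bowl at (438,272). The scene view agrees.

```bash
python3 - <<'E'
from h import *
t=np.load('top0.npy',allow_pickle=True).item();s=np.load('scene0.npy',allow_pickle=True).item()
def blobs(im,lo,hi,roi):
    x0,y0,x1,y1=roi;h=cv2.cvtColor(im['pixels'],cv2.COLOR_RGB2HSV);h[...,0]=(h[...,0].astype(int)+60)%180
    m=np.zeros(h.shape[:2],np.uint8);m[y0:y1,x0:x1]=cv2.inRange(h,lo,hi)[y0:y1,x0:x1]
    n,l,st,c=cv2.connectedComponentsWithStats(m)
    return [(c[i].round(1),st[i].tolist()) for i in range(1,n) if st[i][4]>8]
red=((54,170,120),(66,255,255))
def tri(a,ua,b,ub):
    P=[];A=np.zeros((3,3));y=np.zeros(3)
    for im,u in((a,ua),(b,ub)):
        o=np.array(im['extrinsics'])[:3,3];d=ray(im,*u,0)-o;d/=np.linalg.norm(d);M=np.eye(3)-np.outer(d,d);A+=M;y+=M@o
    return np.linalg.solve(A,y)
for nm,rt,rs in(('tab',(225,215,258,250),(295,190,325,220)),('red',(120,290,160,325),(385,185,410,203))):
    bt=blobs(t,*red,rt);bs=blobs(s,*red,rs);print(nm,bt,bs)
    if bt and bs: print(tri(t,bt[0][0],s,bs[0][0]))
print('gold',blobs(t,(72,100,90),(92,255,255),(120,290,165,325)),blobs(s,(72,100,90),(92,255,255),(380,185,415,220)))
print('green',[(b,ray(t,*b[0],64)) for b in blobs(t,(100,150,80),(140,255,255),(280,215,320,245))])
# bridge white hole & box rails
g=cv2.cvtColor(t['pixels'],cv2.COLOR_RGB2HSV)
m=cv2.inRange(g,(0,0,60),(180,60,255));m[:190]=0;m[280:]=0;m[:,:185]=0;m[:,355:]=0
m=cv2.morphologyEx(m,cv2.MORPH_CLOSE,np.ones((5,5)))
c=max(cv2.findContours(m,0,2)[0],key=cv2.contourArea);r=cv2.minAreaRect(c);print('box',r);[print(p,ray(t,*p,60)) for p in cv2.boxPoints(r)]
crop=t['pixels'][190:280,185:355,::-1];crop2=t['pixels'][285:330,115:175,::-1]
cv2.imwrite('pics/c.png',cv2.resize(crop,None,fx=4.5,fy=4.5,interpolation=0))
E
```

```text
tab [(array([239.9, 230.8]), [236, 228, 9, 7, 52])] [(array([310.6, 203.7]), [308, 197, 7, 15, 67])]
[565.80577992  71.16758311  88.37760375]
red [(array([134.5, 307.1]), [130, 303, 10, 9, 70])] [(array([399.2, 193.3]), [395, 191, 9, 6, 38])]
[441.16432134 321.41717135  47.80168231]
gold [(array([142.5, 308.1]), [129, 296, 25, 25, 392])] [(array([397. , 204.7]), [387, 194, 20, 20, 266])]
green [((array([294.1, 228. ]), [289, 223, 11, 11, 93]), array([559.05930797, -46.57644508,  64.        ]))]
box ((269.3008117675781, 232.6796112060547), (59.72244644165039, 151.94476318359375), 84.20720672607422)
[190.70245 210.63885] [633.12853204 175.58556846  60.        ]
[341.87134 195.30289] [ 617.7482068  -164.43418459   60.        ]
[347.89917 254.72037] [ 483.53790164 -154.0158613    60.        ]
[196.73029 270.05634] [499.27396023 176.94312817  60.        ]
```

View pics/c.png

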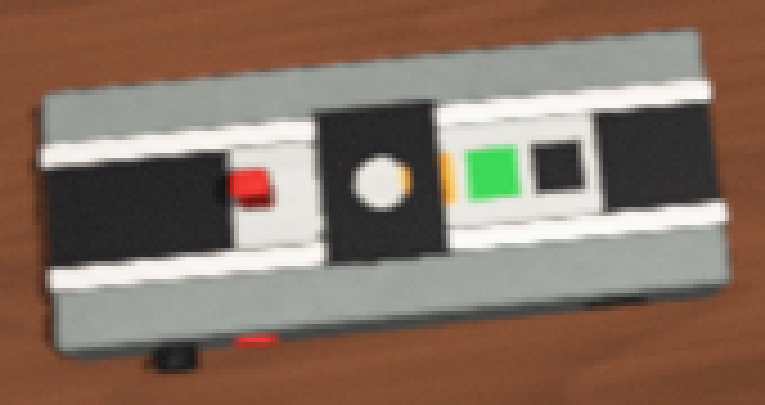

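The crop (4.5× from pixel 185,190) shows bridge corners at (316,112), (434,101), (447,250) and (330,265). The port is at (382,181), the tab top at about (249,183), and the green filter at (493,173). The plate is between blank and amber.

```bash
python3 - <<'E'
from h import *
t=np.load('top0.npy',allow_pickle=True).item();s=np.load('scene0.npy',allow_pickle=True).item()
R=lambda x,y,z:ray(t,185+x/4.5-.5,190+y/4.5-.5,z)
br=[R(*p,74) for p in((316,112),(434,101),(447,250),(330,265))];print('bridge',np.mean(br,0),[np.linalg.norm(br[i]-br[i-1]).round(1) for i in range(4)])
port=R(382,181.5,74);print('port',port)
for a,b in(((40,145),(712,82)),((50,267),(727,203)),((50,290),(727,222))):
    d=R(*a,66)-R(*b,66);print('yaw',np.degrees(np.arctan2(-d[0],d[1])),np.linalg.norm(d))
cs=[R(*p,60) for p in((42,97),(697,32),(728,285),(58,347))];print('box',np.mean(cs,0),[np.linalg.norm(cs[i]-cs[i-1]).round(1) for i in range(4)])
tab=R(248,183,107);gr=R(493,173,64);print('tab',tab,np.linalg.norm((tab-port)[:2]),'green',gr,np.linalg.norm((gr-port)[:2]),np.linalg.norm((gr-tab)[:2]))
# stand: foot circle centre at z=6 from gold bbox (top), scene
print('foot',ray(t,141.2,308.2,5), ray(t,134.5,307.1,50),ray(s,396.7,205,5))
for z,p in((0,(441,321,0)),(48,(441,321,48))):print(proj(t,p),proj(s,p))
E
```

```text
bridge [561.25203431   8.06370373  74.        ] [np.float64(75.8), np.float64(57.9), np.float64(73.9), np.float64(56.8)]
port [561.19459396   7.94009899  74.        ]
yaw -3.0645015742558894 332.3023338808231
yaw -3.0742765278049 330.7254019984683
yaw -2.744934933034863 330.2095769921186
box [560.34899548   8.45616385  60.        ] [np.float64(124.8), np.float64(327.5), np.float64(127.6), np.float64(326.5)]
tab [563.59295491  70.35365411 107.        ] 62.45961893024099 green [559.19715644 -46.49863848  64.        ] 54.475369608986846 116.93494484493343
foot [439.61941892 318.86938534   5.        ] [440.99900827 320.47124753  50.        ] [439.67623543 320.21811842   5.        ]
(np.float64(140.834908760389), np.float64(307.78747371363465)) (np.float64(396.796714440041), np.float64(206.646699272533))
(np.float64(134.53072326393547), np.float64(307.1635915213301)) (np.float64(398.95291316364097), np.float64(193.2254080072889))
```

>>> send_rows(
  rows=[
    [[-52.6,-43.6,10.4,0,0,-0.209],[-52.6,-43.6,10.4,0,0,-0.209],[-52.6,-43.6,10.4,0,0,-0.209],[-52.6,-43.6,10.4,0,0,-0.209],[-52.6,-43.6,10.4,0,0,-0.209],[-52.6,-43.6,10.4,0,0,-0.209],[-52.6,-43.6,10.4,0,0,-0.209],[-52.6,-43.6,10.4,0,0,-0.209],[-52.6,-43.6,10.4,0,0,-0.209],[-52.6,-43.6,10.4,0,0,-0.209]],
  ],
  grip=0,
)

```text
clock: 1.1
eef_pos: [455.1, 222.4, 228.2]
tool_rot: [-3.142, -0.0, 3.088]
force: [1.4, 1.3, -0.5]
width: 85.7
gripper_force: 0.0
```

```bash
cat >> h.py <<'E'
from scipy.spatial.transform import Rotation as Ro
def go(x,y,z,yaw=np.pi-.053):
    s=ctrl.read_state();R=Ro.from_euler('xyz',s['tool_rot']);d=np.array([x,y,z])-s['eef_pos']
    T=Ro.from_euler('xyz',[np.pi,0,yaw])
    print('t',round(s['clock'],2),'pos',s['eef_pos'].round(1),'rpy',s['tool_rot'].round(3),'F',s['force'].round(1),'w',round(s['width'],1),'\nrow cm',(R.inv().apply(d)/10).round(2),'rot',(R.inv()*T).as_rotvec().round(3))
E
python3 -c "
from h import *
go(563.6,70.4,200)"
```

```text
t 1.1 pos [455.1 222.4 228.2] rpy [-3.142 -0.     3.088] F [ 1.4  1.3 -0.5] w 85.7 
row cm [-11.64 -14.6    2.82] rot [-0.    -0.    -0.001]
```

>>> send_rows(
  rows=[
    [[-11.6,-14.6,2.8,0,0,0],[-11.6,-14.6,2.8,0,0,0],[-11.6,-14.6,2.8,0,0,0],[-11.6,-14.6,2.8,0,0,0],[-11.6,-14.6,2.8,0,0,0],[-11.6,-14.6,2.8,0,0,0],[-11.6,-14.6,2.8,0,0,0]],
  ],
)

```text
clock: 1.8
eef_pos: [561.5, 73.7, 200.5]
tool_rot: [3.141, -0.001, 3.09]
force: [0.2, 0.5, -0.3]
width: 85.4
gripper_force: 0.0
```

```bash
python3 -c "
from h import *
go(563.6,70.4,155)"
```

```text
t 1.8 pos [561.5  73.7 200.5] rpy [ 3.141e+00 -1.000e-03  3.090e+00] F [ 0.2  0.5 -0.3] w 85.4 
row cm [-0.23 -0.32  4.55] rot [ 0.001 -0.001  0.001]
```

>>> send_rows(
  rows=[
    [[-0.2,-0.3,1.5,0,0,0],[-0.2,-0.3,3.0,0,0,0],[-0.2,-0.3,4.5,0,0,0],[-0.2,-0.3,4.5,0,0,0],[-0.2,-0.3,4.5,0,0,0]],
  ],
)

```text
clock: 2.3
eef_pos: [563.7, 69.9, 155.2]
tool_rot: [-3.142, -0.001, 3.089]
force: [-0.0, -0.5, 0.3]
width: 85.2
gripper_force: 0.0
```

```bash
python3 -c "
from h import *
go(563.6,70.4,155)
for n in('scene','top'):
  im=ctrl.get_image(n);x=(270,160) if n=='scene' else (200,180)
  cv2.imwrite('pics/%s1.png'%n,cv2.resize(im['pixels'][x[1]:x[1]+100,x[0]:x[0]+130,::-1],None,fx=5,fy=5))"
```

```text
t 2.3 pos [563.7  69.9 155.2] rpy [-3.142e+00 -1.000e-03  3.089e+00] F [-0.  -0.5  0.3] w 85.2 
row cm [0.01 0.05 0.02] rot [-0.    -0.001  0.001]
```

View pics/scene1.png

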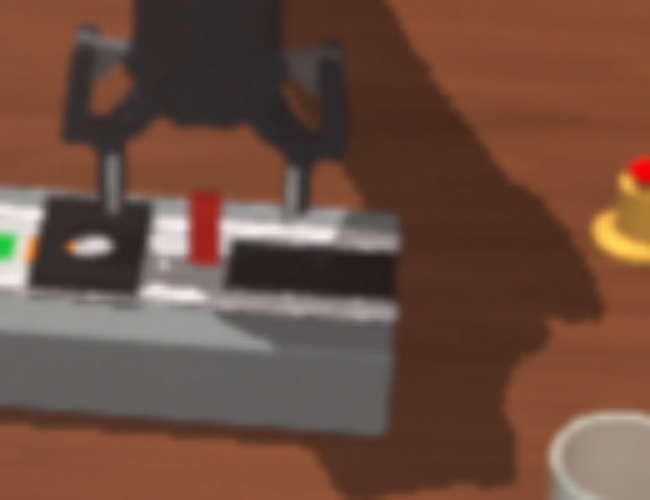

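The scene crop shows the fingers, at crop columns 110 and 295, straddling the tab at column 205. Their tips are above the bridge top, so I'm closing.

>>> send_rows(
  rows=[
    [[0,0,0,0,0,0],[0,0,0,0,0,0],[0,0,0,0,0,0],[0,0,0,0,0,0],[0,0,0,0,0,0],[0,0,0,0,0,0],[0,0,0,0,0,0],[0,0,0,0,0,0]],
  ],
  grip=255,
)

```text
clock: 3.2
eef_pos: [564.3, 69.3, 156.0]
tool_rot: [3.141, 0.0, 3.088]
force: [-1.6, 0.5, 5.5]
width: 17.0
gripper_force: 58.9
```

```bash
python3 -c "
from h import *
go(567.4,123.8,155)"
```

```text
t 3.2 pos [564.3  69.3 156. ] rpy [3.141 0.    3.088] F [-1.6  0.5  5.5] w 17.0 
row cm [-0.02  5.46  0.1 ] rot [ 0.     0.    -0.001]
```

>>> send_rows(
  rows=[
    [[0,0.6,0,0,0,0],[0,1.2,0,0,0,0],[0,1.8,0,0,0,0],[0,2.4,0,0,0,0],[0,3.0,0,0,0,0],[0,3.6,0,0,0,0],[0,4.2,0,0,0,0],[0,4.8,0,0,0,0],[0,5.45,0,0,0,0],[0,5.45,0,0,0,0]],
  ],
)

```text
clock: 4.2
eef_pos: [566.9, 124.7, 156.0]
tool_rot: [3.141, -0.0, 3.089]
force: [-2.7, 3.5, 6.3]
width: 16.6
gripper_force: 59.7
```

>>> send_rows(
  rows=[
    [[0,0,0,0,0,0],[0,0,0,0,0,0],[0,0,0,0,0,0]],
  ],
)

```text
clock: 4.5
eef_pos: [567.0, 125.0, 156.0]
tool_rot: [3.14, 0.0, 3.089]
force: [-1.5, 3.5, 5.5]
width: 16.5
gripper_force: 59.6
```

```bash
python3 -c "
from h import *
go(567.4,123.8,155)
im=ctrl.get_image('scene');x=(220,160)
cv2.imwrite('pics/scene2.png',cv2.resize(im['pixels'][x[1]:x[1]+100,x[0]:x[0]+150,::-1],None,fx=5,fy=5))"
```

```text
t 4.5 pos [567. 125. 156.] rpy [3.14  0.    3.089] F [-1.5  3.5  5.5] w 16.5 
row cm [-0.05 -0.11  0.1 ] rot [0.002 0.    0.   ]
```

View pics/scene2.png

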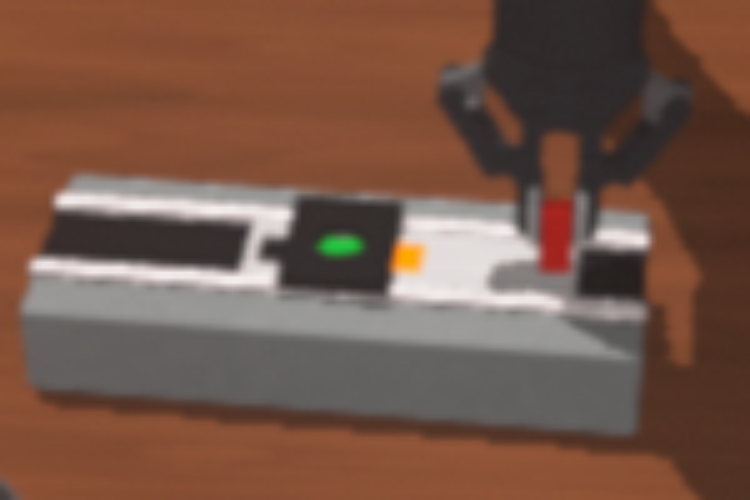

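Green now fills the port at crop (340,245). I'm releasing so the ball can seat the plate, then rising.

>>> send_rows(
  rows=[
    [[0,0,0,0,0,0],[0,0,0,0,0,0],[0,0,0,0,0,0],[0,0,0,0,0,0],[0,0,0,0,0,0],[0,0,0,0,0,0],[0,0,-3,0,0,0],[0,0,-6,0,0,0],[0,0,-6,0,0,0],[0,0,-6,0,0,0]],
  ],
  grip=0,
)

```text
clock: 5.55
eef_pos: [567.4, 123.5, 216.2]
tool_rot: [3.141, 0.001, 3.088]
force: [0.4, 0.6, -1.2]
width: 85.5
gripper_force: 0.0
```

```bash
python3 -c "
from h import *
go(440.5,320.3,160)
t=ctrl.get_image('top')
h=cv2.cvtColor(t['pixels'],cv2.COLOR_RGB2HSV)[...,:]
for nm,lo,hi,(x0,y0,x1,y1),z in (('green',(45,120,60),(85,255,255),(250,210,300,250),64),('amber',(10,120,90),(28,255,255),(235,215,275,250),64),('red',(0,170,120),(6,255,255),(195,215,250,250),107),('stone',(0,170,120),(6,255,255),(120,290,160,325),50)):
  m=cv2.inRange(h,lo,hi)[y0:y1,x0:x1];v,u=np.nonzero(m)
  if len(u): p=ray(t,u.mean()+x0,v.mean()+y0,z);print(nm,len(u),p.round(1),np.hypot(p[0]-561.2,p[1]-7.9).round(1))
cv2.imwrite('pics/top2.png',cv2.resize(t['pixels'][190:280,185:355,::-1],None,fx=4.5,fy=4.5,interpolation=0))
"
```

```text
t 5.55 pos [567.4 123.5 216.2] rpy [3.141e+00 1.000e-03 3.088e+00] F [ 0.4  0.6 -1.2] w 85.5 
row cm [13.74 18.97  5.61] rot [ 0.     0.001 -0.001]
green 137 [562.8   7.9  64. ] 1.6
amber 81 [563.   43.8  64. ] 35.9
stone 33 [441.2 321.   50. ] 335.3
```

View pics/top2.png

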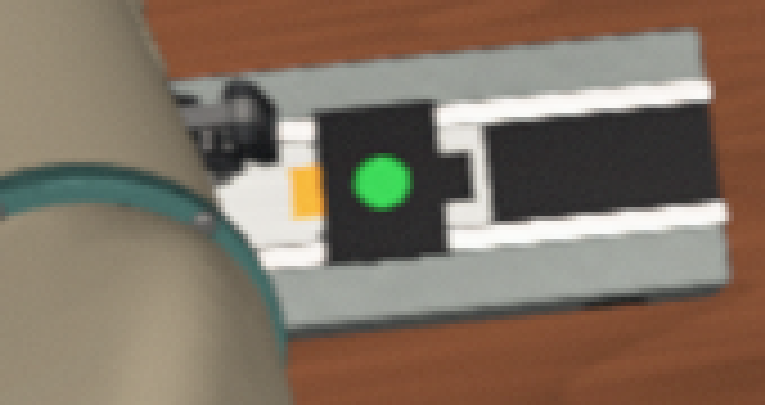

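Green fills the port, centred at crop (382,182), and the plate end has moved about 54 mm, so it's in the stop. Next is the red stand.

>>> send_rows(
  rows=[
    [[13.7,19.0,5.6,0,0,0],[13.7,19.0,5.6,0,0,0],[13.7,19.0,5.6,0,0,0],[13.7,19.0,5.6,0,0,0],[13.7,19.0,5.6,0,0,0],[13.7,19.0,5.6,0,0,0],[13.7,19.0,5.6,0,0,0],[13.7,19.0,5.6,0,0,0]],
  ],
)

```text
clock: 6.4
eef_pos: [441.0, 319.2, 159.0]
tool_rot: [-3.14, -0.0, 3.086]
force: [0.2, -0.8, 0.2]
width: 85.4
gripper_force: 0.0
```

```bash
python3 -c "
from h import *
go(440.5,320.3,85)
t=ctrl.get_image('top');h=cv2.cvtColor(t['pixels'],cv2.COLOR_RGB2HSV)
m=cv2.inRange(h,(0,170,120),(6,255,255))[215:250,195:250];v,u=np.nonzero(m);print('tab',len(u),u.mean()+195,v.mean()+215,ray(t,u.mean()+194.7,v.mean()+214.7,105))
s=ctrl.get_image('scene')
cv2.imwrite('pics/s3.png',cv2.resize(s['pixels'][150:250,320:470,::-1],None,fx=5,fy=5))"
```

```text
t 6.4 pos [441.  319.2 159. ] rpy [-3.14  -0.     3.086] F [ 0.2 -0.8  0.2] w 85.4 
row cm [0.06 0.12 7.4 ] rot [-0.002 -0.    -0.002]
tab 52 214.32692307692307 233.46153846153845 [565.64505373 124.899266   105.        ]
```

View pics/s3.png

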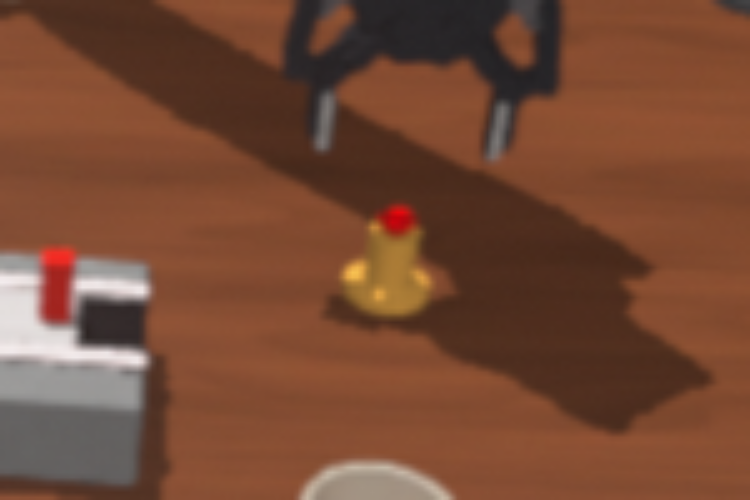

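The gripper, centred at crop column ~410, is above the red stand at column ~390. The tab is 116 to 117 mm from the port, which fits the green stop. Descending and gripping.

>>> send_rows(
  rows=[
    [[0.05,0.1,2.5,0,0,0],[0.05,0.1,5.0,0,0,0],[0.05,0.1,6.5,0,0,0],[0.05,0.1,7.4,0,0,0],[0.05,0.1,7.4,0,0,0],[0.05,0.1,7.4,0,0,0]],
  ],
)

```text
clock: 7.1
eef_pos: [440.6, 321.6, 86.1]
tool_rot: [3.141, 0.001, 3.087]
force: [0.7, 0.3, 1.2]
width: 85.5
gripper_force: 0.0
```

>>> send_rows(
  rows=[
    [[0,0,0,0,0,0],[0,0,0,0,0,0],[0,0,0,0,0,0],[0,0,0,0,0,0],[0,0,0,0,0,0],[0,0,0,0,0,0],[0,0,0,0,0,0],[0,0,0,0,0,0]],
  ],
  grip=255,
)

```text
clock: 7.9
eef_pos: [440.3, 321.8, 86.2]
tool_rot: [3.141, 0.0, 3.088]
force: [0.0, -0.7, 6.0]
width: 25.7
gripper_force: 58.7
```

```bash
python3 -c "
from h import *
go(440.5,320.3,85)"
```

```text
t 7.9 pos [440.3 321.8  86.2] rpy [3.141 0.    3.088] F [ 0.  -0.7  6. ] w 25.7 
row cm [-0.03 -0.15  0.12] rot [ 0.     0.    -0.001]
```

>>> send_rows(
  rows=[
    [[0,0,-1,0,0,0],[0,0,-4,0,0,0],[0,0,-8,0,0,0],[0,0,-12,0,0,0],[0,0,-14,0,0,0],[0,0,-14,0,0,0],[0,0,-14,0,0,0],[0,0,-14,0,0,0]],
  ],
)

```text
clock: 8.7
eef_pos: [439.4, 321.1, 224.5]
tool_rot: [-3.14, -0.002, 3.088]
force: [0.1, 1.0, -1.3]
width: 26.0
gripper_force: 59.1
```

```bash
python3 -c "
from h import *
go(561.2,7.9,226)
s=ctrl.get_image('scene')
cv2.imwrite('pics/s4.png',cv2.resize(s['pixels'][90:230,320:470,::-1],None,fx=4,fy=4))"
```

```text
t 8.7 pos [439.4 321.1 224.5] rpy [-3.140e+00 -2.000e-03  3.088e+00] F [ 0.1  1.  -1.3] w 26.0 
row cm [-13.85 -30.62  -0.12] rot [-0.002 -0.002 -0.001]
```

View pics/s4.png

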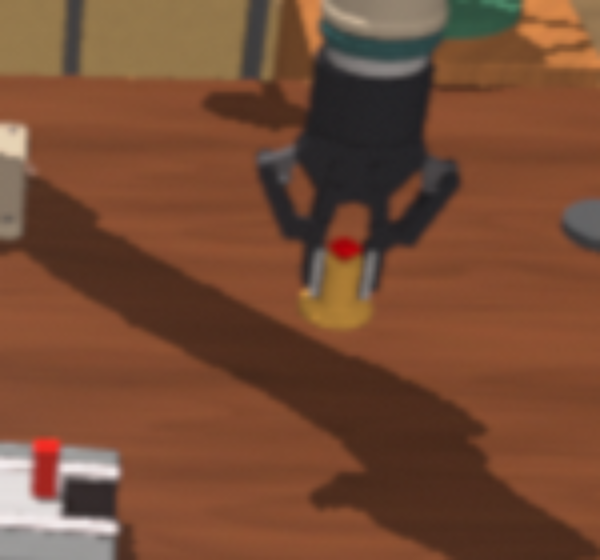

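The stand is held upright, with its foot level at crop (337,315). Carrying it above the port.

>>> send_rows(
  rows=[
    [[-0.7,-1.5,0,0,0,0],[-2.0,-4.5,0,0,0,0],[-3.7,-8.2,0,0,0,0],[-5.5,-12.2,0,0,0,0],[-7.3,-16.2,0,0,0,0],[-9.1,-20.2,0,0,0,0],[-10.9,-24.2,0,0,0,0],[-12.5,-27.6,0,0,0,0],[-13.5,-29.8,0,0,0,0],[-13.85,-30.6,0,0,0,0]],
  ],
)

```text
clock: 9.75
eef_pos: [562.1, 4.9, 224.3]
tool_rot: [-3.14, -0.002, 3.083]
force: [-0.8, -0.2, -1.0]
width: 25.5
gripper_force: 59.2
```

>>> send_rows(
  rows=[
    [[0,0,0,0,0,0],[0,0,2,0,0,0],[0,0,4,0,0,0],[0,0,4,0,0,0],[0,0,4,0,0,0],[0,0,4,0,0,0]],
  ],
)

```text
clock: 10.35
eef_pos: [562.3, 9.7, 186.5]
tool_rot: [3.141, 0.001, 3.089]
force: [-0.1, -0.6, -1.2]
width: 25.8
gripper_force: 59.2
```

```bash
python3 -c "
from h import *
go(561.2,7.9,160.5)
s=ctrl.get_image('scene')
print('port px',proj(s,(561.2,7.9,74)))
p=ctrl.read_state()['eef_pos'];print('expected foot',proj(s,(p[0],p[1],p[2]-86.2)))
cv2.imwrite('pics/s5.png',cv2.resize(s['pixels'][130:250,210:360,::-1],None,fx=5,fy=5))"
```

```text
t 10.35 pos [562.3   9.7 186.5] rpy [3.141e+00 1.000e-03 3.089e+00] F [-0.1 -0.6 -1.2] w 25.8 
row cm [ 0.1  -0.19  2.6 ] rot [0.001 0.001 0.001]
port px (np.float64(287.124215945302), np.float64(206.07306214782005))
expected foot (np.float64(287.52984570992396), np.float64(198.371496258178))
```

View pics/s5.png

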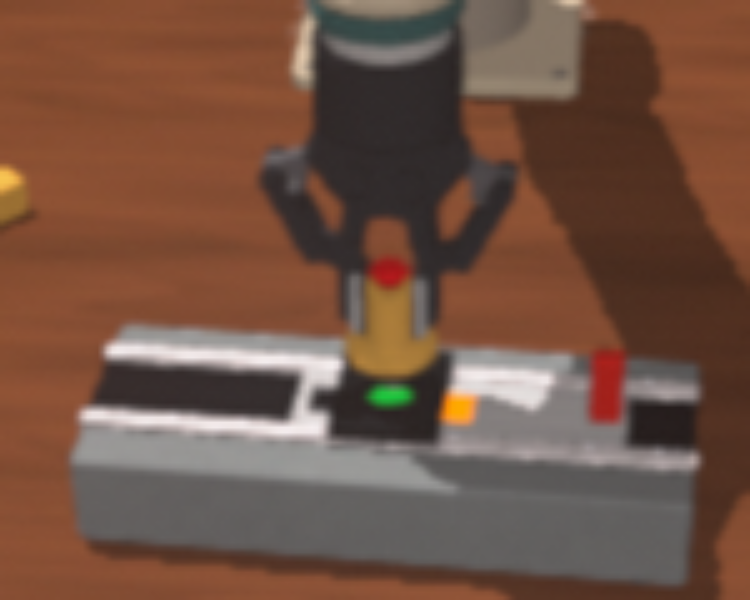

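The stand is above the port: foot edge bottom at crop row 377, green hole centre at about (390,396). The hole lies about 2 px lower than I predicted, so I'm cross-checking the port by triangulating the bridge corners.

```bash
python3 - <<'E'
from h import *
t=np.load('top0.npy',allow_pickle=True).item();s=ctrl.get_image('scene')
def tri(ua,ub):
    A=np.zeros((3,3));y=np.zeros(3);L=[]
    for im,u in((t,ua),(s,ub)):
        o=np.array(im['extrinsics'])[:3,3];d=ray(im,*u,0)-o;d/=np.linalg.norm(d);M=np.eye(3)-np.outer(d,d);A+=M;y+=M@o
    return np.linalg.solve(A,y)
T=lambda x,y:(185+x/4.5-.5,190+y/4.5-.5); S=lambda x,y:(220+x/5-.5,160+y/5-.5)
for a,b in(((316,112),(403-15,293)),((434,101),(277,285)),((447,250),(297,197)),((330,265),(403,203))):
    p=tri(T(*a),S(*b));print('bridge',p.round(1),np.round(ray(s,*S(*b),74),1),np.round(ray(t,*T(*a),74),1))
# box end corners in scene2 crop: top near-left (-y,+x), near-right
for a,b in(((697,32),(22,310)),((42,97),(640,357))):
    print('box',tri(T(*a),S(*b)).round(1),ray(s,*S(*b),60).round(1),ray(t,*T(*a),60).round(1))
# held stand: gold foot & red stone in current scene; TCP
p=ctrl.read_state()['eef_pos'];h=cv2.cvtColor(s['pixels'],cv2.COLOR_RGB2HSV)
m=cv2.inRange(h,(0,170,90),(6,255,255))[175:195,275:300];v,u=np.nonzero(m);print('stone px',u.mean()+275,v.mean()+175,'pred',proj(s,(p[0],p[1],p[2]-86.2+48)),len(u))
E
```

```text
bridge [601.9  36.4  65.8] [612.4  38.4  74. ] [600.2  34.9  74. ]
bridge [598.8 -22.4  65.7] [609.6 -20.2  74. ] [597.1 -22.9  74. ]
bridge [523.9 -18.3  70.2] [529.3 -17.7  74. ] [523.3 -18.3  74. ]
bridge [525.1  39.7  69.7] [531.   41.1  74. ] [524.5  38.5  74. ]
box [ 616.5 -157.9   55.2] [ 622.6 -155.    60. ] [ 615.6 -158.4   60. ]
box [632.4 169.7  54.9] [638.7 169.4  60. ] [631.1 168.8  60. ]
stone px 287.2857142857143 183.4 pred (np.float64(287.2188994335343), np.float64(183.31630807836393)) 35
```

```bash
python3 - <<'E'
from h import *
s=ctrl.get_image('scene');t=ctrl.get_image('top');px=s['pixels'].astype(int)
p=ctrl.read_state()['eef_pos']
for c in(285,287,289): print(c,[tuple(px[r,c]) for r in range(198,224)])
zb=p[2]-86.2
print('foot near edge pred',proj(s,(p[0]+25,p[1],zb)),'hole near',proj(s,(574.2,7.9,74)),'hole far',proj(s,(548.2,7.9,74)),'bridge near top/bot',proj(s,(599,7.9,74)),proj(s,(599,7.9,66)))
print('row203..210',[ (r,[c for c in range(265,315) if px[r,c,1]>px[r,c,0]+50]) for r in range(203,214)])
print('row202 gold',[c for c in range(265,315) if px[200,c,0]>px[200,c,2]+60])
g=t['pixels'].astype(int)[...,1]-t['pixels'].astype(int)[...,0];v,u=np.nonzero(g[215:250,250:290]>60);print('top green',len(u),u.size and (u.mean()+250,v.mean()+215))
E
```

```text
285 [(np.int64(163), np.int64(120), np.int64(56)), (np.int64(165), np.int64(121), np.int64(57)), (np.int64(167), np.int64(123), np.int64(58)), (np.int64(166), np.int64(122), np.int64(58)), (np.int64(168), np.int64(123), np.int64(59)), (np.int64(169), np.int64(124), np.int64(58)), (np.int64(152), np.int64(111), np.int64(54)), (np.int64(93), np.int64(69), np.int64(43)), (np.int64(51), np.int64(57), np.int64(41)), (np.int64(47), np.int64(112), np.int64(52)), (np.int64(35), np.int64(172), np.int64(57)), (np.int64(32), np.int64(185), np.int64(59)), (np.int64(38), np.int64(137), np.int64(49)), (np.int64(45), np.int64(68), np.int64(39)), (np.int64(45), np.int64(37), np.int64(37)), (np.int64(49), np.int64(41), np.int64(41)), (np.int64(51), np.int64(45), np.int64(45)), (np.int64(51), np.int64(44), np.int64(44)), (np.int64(48), np.int64(41), np.int64(41)), (np.int64(60), np.int64(54), np.int64(53)), (np.int64(100), np.int64(93), np.int64(93)), (np.int64(127), np.int64(121), np.int64(120)), (np.int64(122), np.int64(120), np.int64(119)), (np.int64(145), np.int64(145), np.int64(143)), (np.int64(1
[... 2537 characters left out ...]
ole near (np.float64(286.7090387662706), np.float64(208.9275396240184)) hole far (np.float64(287.53256981960385), np.float64(203.2654970999709)) bridge near top/bot (np.float64(285.8974562424244), np.float64(214.50743214075067)) (np.float64(285.9388530234074), np.float64(216.91210215106742))
row203..210 [(203, []), (204, []), (205, []), (206, []), (207, [285, 286, 287, 288, 289, 290]), (208, [284, 285, 286, 287, 288, 289, 290, 291, 292]), (209, [283, 284, 285, 286, 287, 288, 289, 290, 291, 292]), (210, [284, 285, 286, 287, 288, 289, 290, 291]), (211, []), (212, []), (213, [])]
row202 gold [279, 280, 281, 282, 283, 284, 285, 286, 287, 288, 289, 290, 291, 292, 293, 294, 295, 296]
top green 0 0
```

Relative to the held foot, the port's residuals are within about 3 mm in x and 1 mm in y, well inside the 10 mm tolerance. Lowering slowly.

>>> send_rows(
  rows=[
    [[-0.1,-0.05,0.5,0,0,0],[-0.1,-0.05,1.0,0,0,0],[-0.1,-0.05,1.5,0,0,0],[-0.1,-0.05,2.0,0,0,0],[-0.1,-0.05,2.3,0,0,0],[-0.1,-0.05,2.4,0,0,0],[-0.1,-0.05,2.5,0,0,0],[-0.1,-0.05,2.5,0,0,0]],
  ],
)

```text
clock: 11.35
eef_pos: [563.0, 8.0, 160.6]
tool_rot: [3.142, 0.0, 3.088]
force: [-0.1, -0.4, -0.9]
width: 25.9
gripper_force: 59.2
```

>>> send_rows(
  rows=[
    [[0,0.05,0.05,0,0,0],[0,0.05,0.1,0,0,0],[0,0.05,0.1,0,0,0]],
  ],
)

```text
clock: 11.65
eef_pos: [563.1, 8.6, 160.3]
tool_rot: [3.142, 0.001, 3.088]
force: [-1.0, -0.3, 3.9]
width: 25.5
gripper_force: 59.4
```

Contact at 3.9 N. Releasing and rising.

>>> send_rows(
  rows=[
    [[0,0,0,0,0,0],[0,0,0,0,0,0],[0,0,0,0,0,0],[0,0,0,0,0,0],[0,0,0,0,0,0],[0,0,0,0,0,0],[0,0,0,0,0,0],[0,0,-2,0,0,0],[0,0,-5,0,0,0],[0,0,-8,0,0,0]],
  ],
  grip=0,
)

```text
clock: 12.65
eef_pos: [562.6, 8.6, 240.2]
tool_rot: [-3.141, -0.001, 3.088]
force: [1.1, 0.8, 1.0]
width: 85.6
gripper_force: 0.0
```

>>> send_rows(
  rows=[
    [[0,10,-6,0,0,0],[0,20,-6,0,0,0],[0,30,-6,0,0,0],[0,30,-6,0,0,0],[0,30,-6,0,0,0],[0,30,-6,0,0,0],[0,30,-6,0,0,0],[0,30,-6,0,0,0]],
  ],
)

```text
clock: 13.45
eef_pos: [578.1, 311.2, 299.4]
tool_rot: [3.14, -0.0, 3.093]
force: [0.3, -0.0, 0.5]
width: 85.3
gripper_force: 0.0
```

```bash
python3 - <<'E'
from h import *
go(562,8,200)
t=ctrl.get_image('top');s=ctrl.get_image('scene')
a=cv2.resize(t['pixels'][190:280,185:355,::-1],None,fx=4,fy=4);b=cv2.resize(s['pixels'][160:250,205:375,::-1],None,fx=4,fy=4)
cv2.imwrite('pics/fin.png',cv2.resize(np.vstack([a,b]),None,fx=.83,fy=.83))
h=cv2.cvtColor(t['pixels'],cv2.COLOR_RGB2HSV)
for n,(x0,y0,x1,y1),lo,hi,z in(('stone',(255,215,285,245),(0,170,90),(6,255,255),122),('tab',(200,215,230,250),(0,170,90),(6,255,255),105),('gold',(250,210,290,250),(12,100,60),(32,255,255),80)):
  v,u=np.nonzero(cv2.inRange(h,lo,hi)[y0:y1,x0:x1])
  if len(u):print(n,len(u),ray(t,u.mean()+x0,v.mean()+y0,z).round(1),u.min()+x0,u.max()+x0,v.min()+y0,v.max()+y0, ray(t,(u.min()+u.max())/2+x0,(v.min()+v.max())/2+y0,z).round(1))
E
```

```text
t 13.45 pos [578.1 311.2 299.4] rpy [ 3.14  -0.     3.093] F [ 0.3 -0.   0.5] w 85.3 
row cm [  0.12 -30.37   9.9 ] rot [ 0.001 -0.     0.004]
stone 25 [563.5   7.5 122. ] 265 273 220 228 [564.5   7.  122. ]
tab 62 [563.8 124.2 105. ] 210 219 231 237 [563.7 124.1 105. ]
gold 488 [561.   13.4  80. ] 250 282 217 240 [564.1  14.8  80. ]
```

View pics/fin.png

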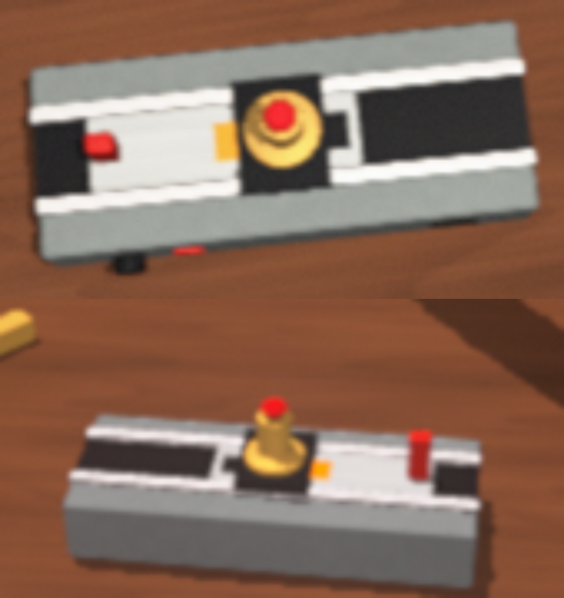

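The final picture shows the stand upright on the bridge, its foot centre at (283,129) in the top half. The port is at about (282,134), so the offset is roughly 3 mm. The plate is still in the green stop (tab 116 mm from the port) and the gripper is clear.

```bash
python3 -c "
from h import *
print(ctrl.finish_job())"
```

```text
the job is handed in; nothing more can be done
None
```

I handed the job in at about 13.5 s of robot time: the filter plate is in the green stop, the red-stone stand is upright on the bridge about 3 mm off the port's centre by my measurement, and the arm never went near the blue stand, bowl or tumbler; the hand-in returned no verdict.

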